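# Raise the lamp lid of the raking-light box

## Task

The lid of the larger of the two grey inspection boxes carries a lamp that must shine at a slant across the stone sample inside. Raise that lid by its front tab to about 50 degrees open (0 is closed), let go and leave it standing there. Leave the lid of the smaller box alone.

Things in the scene. Friction and masses are not known exactly. Their poses are not given: they have to be found in the camera images.
- large_lid (a joint): opening angle of the larger box's lid, rad: 0 closed, 0.87 = 50 degrees, stop at 1.75; starts at 0 to 0.2. Stiff hinge: the lid stays at any angle where it is left; 3 to 5 N at the tab moves it. The grey box, 150 mm deep, 200 wide, 59 high when shut (lid 12 thick), is fixed to the table, tab towards the robot, turned at most 0.35 rad; either box may be the left one
- large_lid_tab (a point): grip point in the black pull tab, a flat tongue 28 mm wide, 10 thick, that juts 45 mm from the middle of the lid's front edge. The point is central in width and thickness, 32 mm out from the lid's edge, 53 mm above the table when shut. Axes turn with the lid: x to the hinge, y along the hinge, z out of the lid's top. Gripped by its two sides, the tab pivots between the fingers as the lid rises
- large_lid_hinge (a point): point on the larger lid's hinge axis, at the middle of the box's far upper edge, 47 mm above the table. Axes as the tab's: y along the hinge, x and z turn with the lid (x level and away from the robot, z up when shut). The tab's grip point lies 182 mm from here along -x and 6 mm along +z. The front edge rises as the angle grows
- small_lid (a joint): opening angle of the smaller box's lid, rad, 0 closed; starts at 0 to 0.05 and must stay down. This box looks alike but is 110 mm deep and 130 mm wide, with the same size of tab

How it is judged:
By the outcome, as a careful person would: the job done as asked, in the order asked, and still so for the second after the job is handed in, with the robot touching nothing.
It also fails if it takes over 35 s, if anything falls off the work surface, if the arm or the gripper's body presses on something with over 40 N, if the wrist force passes 120 N, or if a joint passes its speed limit or range.

## Robot

A 6-joint arm with a two-finger parallel gripper is mounted at the origin on a cart in front of the work surface, level with it; the furniture and walls round the work are solid. World frame = base frame: x ahead of the robot, y to its left, z up, the work surface at z = 0. Lengths are in m, angles in rad, forces in N, time in s.
With the tool pointing down it reaches from about 0.275 to 0.875 m from the base axis. Payload 12.5 kg.
Tool frame: the origin (TCP) lies at the very end of the fingers, on their centre line; the grasp point (between the pads) lies 19 mm behind it; z points along the fingers, y is the line along which they close (so a half turn about z gives the same grasp; the last joint's range is limited). The gripper opens to 85 mm and grips with 20 to 120 N. Pads are 22 mm wide; open, the fingers measure 114 mm over their backs; the gripper's body (76 mm by 85 mm) begins 54 mm behind the grasp point. The pads swing forward as they close: fully open they stand 13 mm farther back than shut.
Start: joints at [1.156, 0.351, 1.652, -0, 1.139, -0.085], TCP at [0.178, 0.52, 0.231] pointing down, gripper open.
Joint ranges: [-2.75, 2.75], [-0.79, 2.1], [0.01, 2.65], [-1.57, 4.71], [0.07, 3.14], [-2.87, 2.87]. Speed limits (rad/s): [2.22, 2.22, 2.79, 3.14, 3.14, 3.14].

## Interface

Orientations are given as a 3x3 rotation matrix whose columns are the frame's x, y, z axes.
In Python, from bench import manip gives the robot as it stands. Calls block until the motion is done:
- manip.move_ptp(position, orientation): joint-space move of the TCP to a pose.
- manip.move_l(position, attitude=None, max_speed=0.15): straight line of the TCP; attitude=None keeps the orientation; max_speed is the mean speed in m/s.
- manip.move_j(angles): joint-space move.
- manip.set_gripper(opening, effort=None): opening from 0.0 (shut) to 1.0 (fully open); effort is the grip in N (None keeps the last); returns when the fingers have stopped.
- manip.dwell(seconds).
- manip.inverse_kinematics(position, orientation): joint angles nearest the present ones, or None.
- manip.grab_frame(name): name is "scene" or "side" or "wrist"; returns (picture, depth): 384x512x3 uint8, red, green, blue; 384x512 float32, m along the optical axis (not along the pixel's ray), 0 where there is no reading.
- manip.get_calibration(name): a dict with "camera_matrix" (3x3 intrinsics, pixels), "R" (3x3) and "t" (3): a world point X has camera coordinates R X + t. Camera axes: x right, y down, z forward; pixel columns grow to the right and rows downward; lengths in m; the calibration is good to about 2 mm. A picture is of the moment at which its call begins: read the wrist's pose just before it. get_calibration takes no time and is no camera call; for the wrist camera it gives the pose at the moment of the call.
A pose or a line that the arm cannot do raises manip.Unreachable and nothing moves.
- manip.sign_off(): hands the job in; it is judged then, once.
Trained networks look in the newest picture that a camera, given by its name, has taken for a name from the list of things; names that differ only in an ending like _2 or _b are one class to them, and where a whole thing is asked for, a point or a joint stands for the part that bears it (a point fixed in the world has none). Each returns a list of dicts, best first, with "confidence" (0 to 1); they miss things now and then, are a little off and sometimes report something else, mostly with a low value. They report only what shows in the picture. A call takes as long as a camera call.
- manip.look_for(camera, name): "at" ([x, y, z] in m, in world coordinates, good to about 4 mm: the middle of the surface that is visible of it).
Readings, each from a call of its own:
- manip.current_time(): time.
- manip.current_qpos(): joint angles.
- manip.current_joint_vel(): joint speeds.
- manip.current_joint_torque(): joint torques, N m.
- manip.current_ee_pos(): TCP position.
- manip.current_tcp_rot(): TCP orientation.
- manip.current_force(): force on the tool from outside, world axes, zero at the start.
- manip.current_ft_torque(): the same for the moment, N m.
- manip.current_grip_width(): opening from 0.0 (shut) to 1.0 (fully open).
- manip.current_grip_force(): force on a finger pad.
Only numpy, scipy, OpenCV 4.12 (cv2) and the standard library are available. Lean on these libraries where they do the work, as an engineer would, in place of code of your own. Each camera call takes 0.05 s, during which the arm holds its last target. There are 200 camera calls.

## Working session

There is one attempt and no reset: what is moved stays moved. The work goes in short steps, each a Python script; the robot and the scene stay as the last script left them, time stands still between calls to the robot, and variables do not carry over. Pictures are saved under pics/ and viewed, at most 10 in all, crops included, and the job is handed in when it is done.

```bash
ls; mkdir -p pics; python3 - <<'E'
from bench import manip as m
import cv2,numpy as np
ims=[]
for c in("scene","side"):
    p,d=m.grab_frame(c); np.savez(f"/tmp/{c}.npz",p=p,d=d); ims.append(p)
    for n in("large_lid_tab","large_lid","small_lid"):
        print(c,n,[(np.round(r["at"],3).tolist(),round(r["confidence"],2)) for r in m.look_for(c,n)])
im=np.hstack(ims); cv2.imwrite("pics/a.png",cv2.resize(im[:,:,::-1],(800,300)))
cv2.imwrite("pics/s.png",cv2.resize(ims[0][:,:,::-1],(800,600)))
print(m.current_time())
E
```

```text
pics
scene large_lid_tab [([0.614, -0.21, 0.066], 0.64)]
scene large_lid [([0.618, -0.218, 0.069], 0.81)]
scene small_lid [([0.635, 0.17, 0.06], 0.66), ([0.614, -0.216, 0.068], 0.58)]
side large_lid_tab [([0.627, -0.225, 0.065], 0.66)]
side large_lid [([0.624, -0.221, 0.067], 0.92)]
side small_lid [([0.639, 0.172, 0.058], 0.85)]
0.4
```

View pics/s.png

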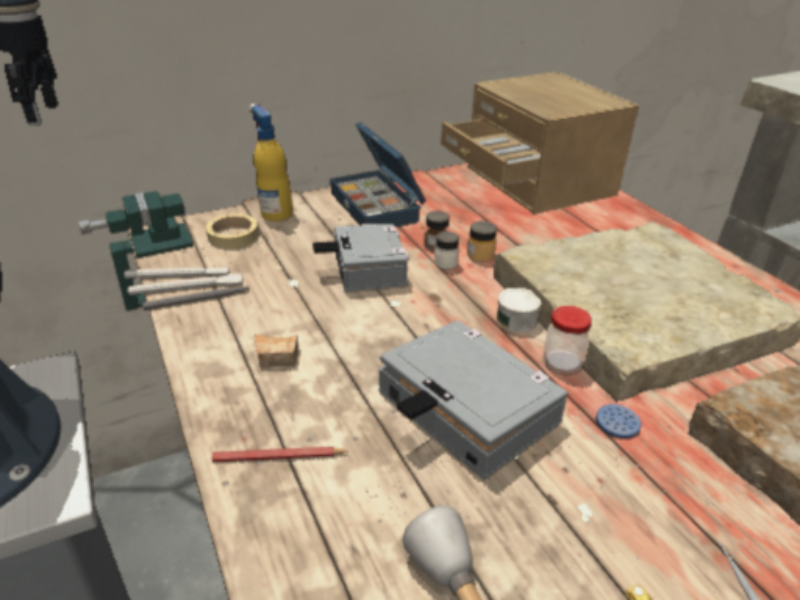

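View pics/a.png

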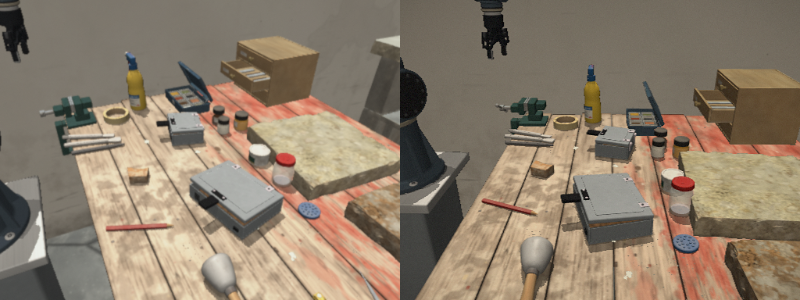

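The larger box is the one nearest the scene camera, with its black tab at (415,403) in the 800x600 view. The lid is slightly raised. Next I'll fit the lid from the depth data.

```bash
cat > fit.py <<'E'
from bench import manip as m
import cv2,numpy as np
def cloud(c,p,d):
    k=m.get_calibration(c);K=k["camera_matrix"];v,u=np.nonzero(d>0);z=d[v,u]
    X=np.stack([(u-K[0][2])/K[0][0]*z,(v-K[1][2])/K[1][1]*z,z],1)
    return (X-np.array(k["t"]))@np.array(k["R"]),p[v,u].astype(float)
E
python3 - <<'E'
from fit import *
for cs in (["scene"],["side"],["scene","side"]):
    P=[];C=[]
    for c in cs:
        f=np.load(f"/tmp/{c}.npz");a,b=cloud(c,f["p"],f["d"]);P.append(a);C.append(b)
    P=np.vstack(P);C=np.vstack(C)
    near=np.hypot(P[:,0]-.62,P[:,1]+.22)<.2
    g=near&(np.ptp(C,axis=1)<30)&(C.min(1)>80)&(P[:,2]>.05)&(P[:,2]<.11)
    Q=P[g]
    n=np.array([0,0,1.]);o=np.median(Q,0)
    for i in range(15):
        s=Q[np.abs((Q-o)@n)<(.012 if i<6 else .004)]
        o=s.mean(0);n=np.linalg.svd(s-o)[2][2];n*=np.sign(n[2])
    # in-plane rect
    (cx,cy),(w,h),ang=cv2.minAreaRect(s[:,:2].astype(np.float32))
    print(cs,len(s),"n",n.round(4),"o",o.round(4),"rect",cx,cy,w,h,ang)
    print(cv2.boxPoints(((cx,cy),(w,h),ang)).round(3).tolist(), "tilt",np.arccos(n[2]),"az",np.arctan2(n[1],n[0]))
    b=near&(C.max(1)<60)&(P[:,2]>.04)&(P[:,0]<.58)&(P[:,2]<.12)
    print("tab",b.sum(),P[b].mean(0).round(3),P[b].min(0).round(3),P[b].max(0).round(3))
E
```

```text
['scene'] 4477 n [0.0673 0.0171 0.9976] o [ 0.6249 -0.2057  0.0645] rect 0.6653066277503967 -0.18550996482372284 0.23005738854408264 0.20053978264331818 14.691154479980469
[[0.5289999842643738, -0.11800000071525574], [0.5789999961853027, -0.31200000643730164], [0.8019999861717224, -0.2529999911785126], [0.7509999871253967, -0.05900000035762787]] tilt 0.06944368226728363 az 0.24877652508837012
tab 332 [ 0.538 -0.221  0.069] [ 0.509 -0.239  0.06 ] [ 0.574 -0.197  0.073]
['side'] 4377 n [0.0677 0.0143 0.9976] o [ 0.6308 -0.2088  0.0662] rect 0.6663590669631958 -0.18578486144542694 0.2291709929704666 0.1998729556798935 15.001532554626465
[[0.5299999713897705, -0.11900000274181366], [0.5820000171661377, -0.31200000643730164], [0.8029999732971191, -0.2529999911785126], [0.7509999871253967, -0.05999999865889549]] tilt 0.06927696961292495 az 0.20775076130939105
tab 428 [ 0.546 -0.226  0.067] [ 0.512 -0.311  0.04 ] [ 0.579 -0.133  0.075]
['scene', 'side'] 8784 n [0.0665 0.0161 0.9977] o [ 0.6279 -0.2072  0.0653] rect 0.6663782596588135 -0.18517668545246124 0.23220238089561462 0.2010379284620285 15.001532554626465
[[0.527999997138977, -0.11800000071525574], [0.5799999833106995, -0.31200000643730164], [0.8050000071525574, -0.25200000405311584], [0.753000020980835, -0.057999998331069946]] tilt 0.06847515768515823 az 0.23800388537037104
tab 760 [ 0.542 -0.223  0.068] [ 0.509 -0.311  0.04 ] [ 0.579 -0.133  0.075]
```

```bash
cat >> fit.py <<'E'
yaw=.26; U=np.array([np.cos(yaw),np.sin(yaw),0]); H=np.array([.699,-.176,.047])
D=np.array([0,0,1.])
def tab(ph): return H+U*(-.182*np.cos(ph)-.006*np.sin(ph))+D*(.182*np.sin(ph)+.006*np.cos(ph))
def rot(s=1,yw=None):
    u=np.array([np.cos(yw),np.sin(yw),0]) if yw is not None else U
    x=s*u; z=-D; return np.stack([x,np.cross(z,x),z],1)
E
python3 - <<'E'
from fit import *
for c in("scene","side"):
    f=np.load(f"/tmp/{c}.npz");P,_=cloud(c,f["p"],f["d"])
    r=np.hypot(P[:,0],P[:,1]);a=np.arctan2(P[:,1],P[:,0])
    s=(r>.35)&(r<.68)&(a<.95)&(a>-.55)&(P[:,2]<.6)
    print(c,"max z sweep",np.sort(P[s,2])[-3:])
    t=tab(.068);L=(P-t)[:,:2]@np.stack([U[:2],[-U[1],U[0]]],1)
    k=(abs(L[:,0])<.05)&(abs(L[:,1])<.09)&(P[:,2]>.02)&(abs(L[:,1])>.018)&(L[:,0]<.02)
    print("near tab",k.sum())
t=tab(.068);print(t)
for s in(1,-1):
    print(s,[np.round(q,2) if (q:=m.inverse_kinematics(tab(a)+D*(-.019+h),rot(s))) is not None else None for a,h in((.068,.16),(.068,0),(.87,0),(.87,.12))])
print(m.current_tcp_rot().round(2) if hasattr(m.current_tcp_rot(),'round') else m.current_tcp_rot())
E
```

```text
scene max z sweep [0.09428547 0.09436473 0.09444779]
near tab 0
side max z sweep [0.09744462 0.09758133 0.09804596]
near tab 0
[ 0.52312953 -0.22278533  0.0653526 ]
1 [array([-0.48,  0.41,  1.63, -0.  ,  1.1 ,  0.83]), array([-0.48,  0.63,  1.73, -0.  ,  0.78,  0.83]), array([-0.42,  0.53,  1.53, -0.  ,  1.08,  0.89]), array([-0.42,  0.42,  1.39, -0.  ,  1.32,  0.89])]
-1 [array([-0.48,  0.41,  1.63, -0.  ,  1.1 , -2.32]), array([-0.48,  0.63,  1.73, -0.  ,  0.78, -2.32]), array([-0.42,  0.53,  1.53, -0.  ,  1.08, -2.25]), array([-0.42,  0.42,  1.39, -0.  ,  1.32, -2.25])]
[[-0.95  0.32 -0.  ]
 [ 0.32  0.95 -0.  ]
 [-0.   -0.   -1.  ]]
```

```bash
python3 - <<'E'
from fit import *
m.move_ptp(tab(.068)+D*.18,rot())
k=m.get_calibration("wrist")
p,d=m.grab_frame("wrist");P,C=cloud("wrist",p,d)
print(m.current_time(),[(np.round(r["at"],3).tolist(),round(r["confidence"],2)) for r in m.look_for("wrist","large_lid_tab")])
L=(P-H)@np.stack([U,[-U[1],U[0],0],D],1)
b=(C.max(1)<60)&(L[:,0]<-.156)&(L[:,0]>-.21)&(abs(L[:,1])<.035)&(P[:,2]>.055)&(P[:,2]<.09)
print(b.sum(),L[b].mean(0).round(4),np.percentile(L[b],[2,98],axis=0).round(4))
cv2.imwrite("pics/w.png",p[:,:,::-1])
E
```

```text
3.3333 [([0.634, -0.196, 0.063], 0.77)]
722 [-0.1736  0.0002  0.0226] [[-0.1907 -0.0132  0.0201]
 [-0.1566  0.0138  0.0247]]
```

View pics/w.png

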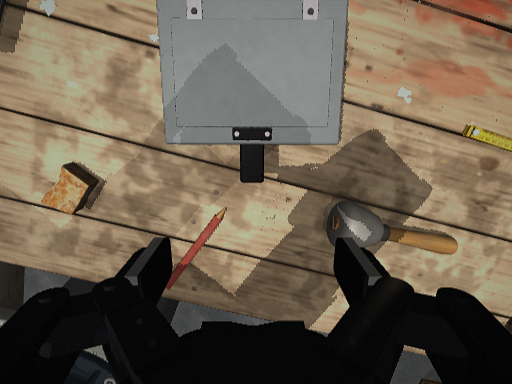

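The wrist view shows the tab at (252,162), centred on my model to within 1 mm laterally, with clear space either side. Now I'll grip it and raise the lid.

```bash
sed -i 's/^D=np/H=H+.003*U\nD=np/' fit.py; cat >> fit.py <<'E'
def lid(cams=("scene","side")):
    "lid angle from top-plane normal, RANSAC-free refit about the predicted plane"
    out=[]
    for c in cams:
        P,C=cloud(c,*m.grab_frame(c))
        L=(P-H)@np.stack([U,[-U[1],U[0],0],D],1)
        g=(np.ptp(C,axis=1)<30)&(C.min(1)>60)&(abs(L[:,1])<.095)
        r=np.hypot(L[:,0],L[:,2]);a=np.arctan2(L[:,2],-L[:,0])
        g&=(r>.05)&(r<.152)
        best=max(np.arange(0,1.5,.01),key=lambda t:(abs(L[g]@[np.sin(t),0,np.cos(t)]-.012)<.003).sum())
        s=L[g][abs(L[g]@[np.sin(best),0,np.cos(best)]-.012)<.005]
        n=np.linalg.svd(s-s.mean(0))[2][2];n*=np.sign(n[2]);out.append((c,len(s),round(float(np.arctan2(n[0],n[2])),3)))
    return out
E
python3 - <<'E'
from fit import *
print(lid())
G=-.019*D
m.set_gripper(.7,30)
m.move_l(tab(.068)+G,rot(),.12)
print(m.current_force())
m.set_gripper(0,40)
print(m.current_grip_width(),m.current_grip_force(),m.current_force())
for a in np.linspace(.068,.87,9)[1:]:
    m.move_l(tab(a)+G,rot(),.08); print(round(a,2),np.round(m.current_force(),1))
m.dwell(.3)
print(m.current_time(),m.current_grip_width(),lid())
cv2.imwrite("pics/l.png",m.grab_frame("side")[0][:,:,::-1])
E
```

```text
[('scene', 3129, 0.069), ('side', 2940, 0.07)]
[ 0.18377459 -0.19644971 -0.52078545]
0.31800705384098504 42.95242488384247 [-0.1921658   9.99464314  1.28227088]
0.17 [ 4.1 11.3 -0.6]
0.27 [ 4.8 10.5 -1.7]
0.37 [ 6.8 10.3 -3.6]
0.47 [ 5.3 10.  -4.4]
0.57 [ 4.4  8.8 -3.8]
0.67 [ 3.5  7.9 -4.2]
0.77 [ 2.4  9.3 -4.4]
0.87 [ 1.3  9.8 -3.4]
9.3417 0.3197339070921002 [('scene', 265, 0.06), ('side', 841, 0.812)]
```

View pics/l.png

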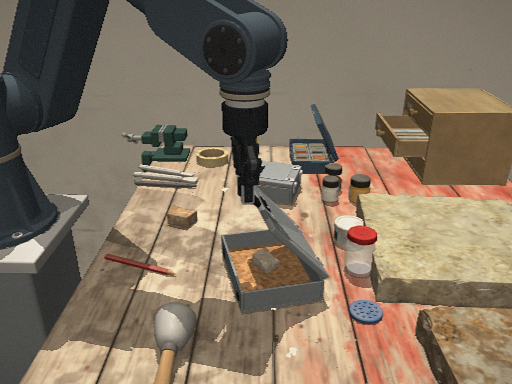

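The side view shows the lid raised with the tab in the fingers at (250,190). I'll release it, retreat straight up, and re-measure the angle.

```bash
cat >> fit.py <<'E'
def lid2(c):
    P,C=cloud(c,*m.grab_frame(c))
    L=(P-H)@np.stack([U,[-U[1],U[0],0],D],1)
    r=np.hypot(L[:,0],L[:,2]);a=np.arctan2(L[:,2],-L[:,0])
    s=L[(abs(L[:,1])<.09)&(r>.05)&(r<.148)&(a>.6)&(a<1.25)]
    for w in(.008,.005,.003,.003):
        o=np.median(s,0);n=np.linalg.svd(s-s.mean(0))[2][2];n*=np.sign(n[2])
        e=(s-o)@n;s=s[abs(e-np.median(e))<w]
    return c,len(s),n.round(3),round(float(np.arctan2(n[0],n[2])),3),"offset",round(float(np.median(s@n)),4)
E
python3 - <<'E'
from fit import *
m.set_gripper(.7)
m.move_l(tab(.87)-.019*D+.12*D,rot(),.12)
print(m.current_time(),m.current_force())
for c in("scene","side","wrist"): print(lid2(c))
cv2.imwrite("pics/r.png",np.hstack([cv2.resize(m.grab_frame(c)[0][:,:,::-1],(400,300)) for c in("side","wrist")]))
E
```

```text
11.0583 [-0.09062427 -0.08828996 -0.20296054]
('scene', 254, array([0.748, 0.002, 0.663]), 0.846, 'offset', -0.0053)
('side', 789, array([ 0.733, -0.004,  0.68 ]), 0.822, 'offset', 0.0125)
('wrist', 11473, array([ 0.731, -0.   ,  0.682]), 0.82, 'offset', 0.0126)
```

View pics/r.png

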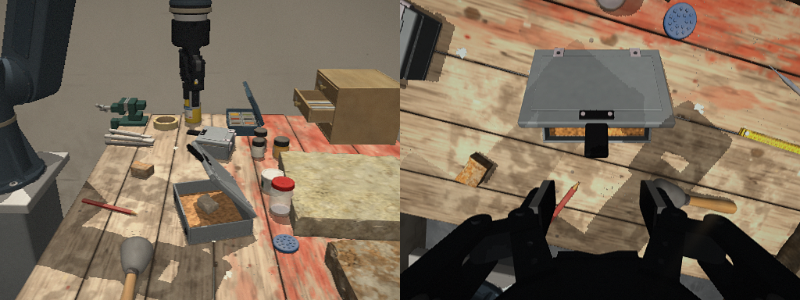

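The lid stands at about 0.82 rad (47°) according to the well-populated wrist fit. I'll regrip at the same pose and nudge it up by 0.05 rad.

```bash
python3 - <<'E'
from fit import *
G=-.019*D
m.move_l(tab(.87)+G,rot(),.12)
m.set_gripper(0,40)
m.move_l(tab(.92)+G,rot(),.05); m.dwell(.2)
print(m.current_force(),m.current_grip_width())
m.set_gripper(.7)
m.move_l(tab(.92)+G+.12*D,rot(),.12)
print(m.current_time(),m.current_force())
for c in("side","wrist"): print(lid2(c))
E
```

```text
[-5.63801278  7.5717495   5.40165178] 0.31471133705106447
14.9333 [-0.65351676 -0.47772582  0.08595537]
('side', 646, array([ 0.76 , -0.004,  0.65 ]), 0.863, 'offset', 0.0124)
('wrist', 10837, array([ 0.758, -0.   ,  0.652]), 0.86, 'offset', 0.0125)
```

0.86 rad (49.3°) is close enough, and the gripper is clear.

```bash
python3 - <<'E'
from bench import manip as m
m.dwell(.3); print(m.sign_off())
E
```

```text
the job is handed in; nothing more can be done
None
```

The larger box's lid stands at about 0.86 rad (49°) with the gripper clear; the smaller box was not touched, and the job was handed in at about 15 s.

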